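# Release the bonded pipe-clamp block and rack it

## Robot

A 7-joint arm with a two-finger parallel gripper is mounted at the origin on the work surface. World frame = base frame: x ahead of the robot, y to its left, z up, the work surface at z = 0. Lengths are in m, angles in rad, forces in N, time in s.
With the tool pointing down it reaches from about 0.4 to 0.85 m from the base axis. Payload 10.4 kg.
Tool frame: the origin (TCP) lies on the centre line of the jaws, within the pads' length; the fingertips stand r.tip_extent ahead of it and the grasp point (between the pads) lies 3 mm ahead of it (r.tip_extent is the distance from the TCP to the fingertips, in m); z points along the fingers, y is the direction in which the jaws open and shut (so a half turn about z gives the same grasp; the last joint's range is limited). The gripper opens to 87 mm and grips with 3 to 60 N. Pads are 19 mm wide; open, the fingers measure 117 mm over their backs; the gripper's body (75 mm by 190 mm) begins 51 mm behind the grasp point.
Start: joints at [1.171, 0.332, -0.065, 1.46, 0.022, 1.35, -0.088], TCP at [0.23, -0.581, 0.245] pointing down, gripper open.
Joint ranges: [-2.6, 2.6], [-0.5, 2.12], [-1.47, 1.34], [0.16, 2.42], [-1.27, 4.41], [0.06, 2.06], [-2.6, 2.6]. Speed limits (rad/s): [2.22, 2.22, 2.79, 2.79, 3.14, 3.14, 3.14].

## Interface

Orientations are given as a unit quaternion [x, y, z, w].
In Python, from bench import r gives the robot as it stands. The module is installed in compiled form; this text tells all that it offers.
- The arm moves only by the shell command python3 -m jog 'ROWS' [FORCE]. ROWS is JSON, a list of rows, each a list of 5 numbers: the shift along the tool's x, y, z in cm, then the turn about the tool's z in rad, then the closure, from 0 (fully open) to 1 (shut). A call has exactly 10 rows; each row shifts and turns the pose as measured when the row begins, along the tool's axes as they then stand; what a row does not reach is not made up. A row lasts 1/10 s, in which the tool goes at most 50 mm and 8.59 degrees, less where a joint would pass 70% of its speed; a pose out of reach is approached as far as the arm can. A call with a gripper value outside its range is refused whole. The fingers move at their own pace and stop on an object; FORCE is the grip in N (left out, the last holds). Time passes only in rows, so rows that do not move let the fingers close, or fill a call up. It gives the time, the measured TCP pose, the force and the opening at its end, in the units of the state.
- r.read_state(): the state, without advancing time (a new reading comes with each control period).
- r.camera(name): name is "scene" or "top"; returns a dict with "pixels" (420x560x3 uint8, red, green, blue), "fx", "fy", "cx", "cy" (pixels), "k1" (the pictures are not rectified: a ray, as slopes to the right and down, at radius r is drawn at 1 + k1 r^2 times it, then the intrinsics apply), "camera_from_world" (4x4, takes a point from world to camera coordinates). Camera axes: x right, y up, looking along -z (the intrinsics and any distortion apply to the point x, -y, -z); pixel columns grow to the right and rows downward; lengths in m; the calibration is good to about 2 mm. A picture is of the moment at which its call begins. There is no depth.
- r.close_job(): hands the job in, once; it reports no verdict.
The state is a dict: "time": time; "joint_positions": joint angles; "joint_vel": joint speeds; "joint_torque": joint torques, N m; "ee_pos": TCP position; "eef_rot": TCP orientation; "ft_force": force on the tool from outside, world axes, zero at the start; "torque": the same for the moment, N m; "width": finger opening in m.
Only numpy, scipy, OpenCV 4.12 (cv2) and the standard library are available. Lean on these libraries where they do the work, as an engineer would, in place of code of your own. Each camera call takes 0.05 s, during which the arm holds its last target. There are 200 camera calls.

## Task

The glued pipe-clamp block in the bar clamp has cured: lift the ratchet pawl, slide the clamp bar fully back and take the block out. Stand it upright on the bare bench and let go, then take it by its two end faces and lower it gently, upright, into the empty bay of the plywood rack, right down on the bay floor and wholly inside the bay. Leave the clamp open and do not disturb the finished block in the rack or the fittings standing around.

Things in the scene. Friction and masses are not known exactly. Their poses are not given: they have to be found in the camera images.
- jig: Bar clamp fixed to the bench: grey base plate 100 (x) by 330 (y), 20 mm thick, from y = -175 to +155 mm; origin on the bench under it. Clamp axis = its y: dark fixed jaw at +y (70 wide, top 110 mm above the bench, face at y = +130 mm), then block, sliding jaw, pawl and bar handle towards -y. The block stands on the plate at x = 0, y = +96.5 mm.
- pawl (a joint): Ratchet pawl angle, rad: 0 = down with its tooth behind a tooth of the bar (locked), up to 1.0 lifted. The bar is free above about 0.2; lift it well up, 0.4 or more. The hinge is stiff (about 0.2 N m, 2 to 3 N at the tab): the pawl stays where it is left.
- pawl_hinge (a point): Point on the pawl's hinge axis, 64 mm above the bench. The axis runs along the jig's x axis and the lever reaches from it towards the jig's +y; the jig's axes apply.
- pawl_tab (a point): Grip point in the upright steel tab at the free end of the pawl lever, 85 mm from the hinge along the lever and 35 mm above the lever's line (99 mm above the bench when down). The tab is 12 mm thick (along the jig's x), 24 mm long and ends 15 mm above this point; it is lifted in an arc about the hinge, turning with the pawl.
- bar (a joint): How far the clamp bar has been slid back, m: 0 = clamped, 0.030 = fully back. It slides along the jig's -y, with 3 N of friction, and stays where it is left.
- bar_handle (a point): Grip point in the upright steel handle at the -y end of the clamp bar, 100 mm above the bench. The handle is 16 mm thick (jig's x), 26 mm long (jig's y), and ends 17 mm above this point.
- bar_jaw (a point): Centre of the sliding jaw's face (44 wide, 22 thick, 85 high). On top of the jaw a lip 9 mm thick, with its top 116 mm above the bench, reaches 10 mm over the edge of the clamped block, so the block cannot be lifted until the bar is back.
- block: The work: red split pipe-clamp block, 48 (x) by 66 (y) by 85 mm (z), about 0.35 kg, with a 36 mm bore along x centred 34 mm above its underside (solid above 53 mm). Origin at the centre of its underside. In the clamp its axes are the jig's: the jaws cover its end faces (+y and -y, 66 mm apart); its x faces (48 mm apart) are free.
- rack: Fixed plywood rack, 142 (x) by 110 (y) mm, floor 10 mm thick, three 8 mm partitions, tops 110 mm above the bench; origin on the bench under its centre. Two bays side by side along x, each 59 mm wide, open on top and at both y ends: the -x one empty, the +x one holding a finished block.
- bay (a point): Centre of the empty bay's floor, 10 mm above the bench; rack's axes. The bay is 59 (x) by 110 (y) mm. The block fits only with its 66 mm length along y (either way round), 5 mm spare each side; it then lies 15 mm below the partition tops, so only its end faces can be held there.
- done_block: A finished block like the work, standing in the other bay (loose). Origin at the centre of its underside. Leave it alone.
- reducer: Red pipe reducer, 80 mm across at the foot, 85 mm high, loose; origin under its centre. Bystander.
- elbow: Red pipe elbow lying flat, about 100 by 100 mm, 48 mm high, loose; origin under its middle. Bystander.
- oil_can: Blue can, 60 mm across, 130 mm high, loose; origin under its centre. Bystander.
Mind the look-alikes: they are no part of the job. Leave any pink or purple look-alike of the block alone.

How it is judged:
By the outcome, as a careful person would: the job done as asked, in the order asked, and still so for the second after the job is handed in, with the robot touching nothing.
It also fails if it takes over 72 s, if anything falls off the work surface, if the arm or the gripper's body presses on something with over 40 N, if the wrist force passes 120 N, or if a joint passes its speed limit or range.

## Working session

There is one attempt and no reset: what is moved stays moved. The work goes in short steps, Python scripts to look and compute and a shell command to move; the robot and the scene stay as the last step left them, time stands still between calls to the robot, and variables do not carry over. Pictures are saved under pics/ and viewed, about 8 in all and at most 12, crops included, and the job is handed in when it is done.

```bash
mkdir -p pics; cat > h.py <<'E'
import numpy as np, cv2
from bench import r
from scipy.spatial.transform import Rotation as R
def cam(n):
    return r.camera(n)
def save(c,f,box=None,s=1):
    p=c["pixels"][:,:,::-1]
    if box: x0,y0,x1,y1=box; p=p[y0:y1,x0:x1]
    p=cv2.resize(p,None,fx=s,fy=s,interpolation=cv2.INTER_CUBIC); cv2.imwrite("pics/"+f,p)
def ray(c,u,v):
    a=np.array([(u-c["cx"])/c["fx"],(v-c["cy"])/c["fy"]]); b=a.copy()
    for _ in range(20): b=a/(1+c["k1"]*(b@b))
    M=np.linalg.inv(np.array(c["camera_from_world"])); d=M[:3,:3]@np.array([b[0],-b[1],-1]); return M[:3,3],d
def onz(c,u,v,z):
    o,d=ray(c,u,v); return o+d*(z-o[2])/d[2]
def proj(c,p):
    q=np.array(c["camera_from_world"])@np.r_[p,1]; b=np.array([q[0],-q[1]])/-q[2]; b=b*(1+c["k1"]*(b@b))
    return b[0]*c["fx"]+c["cx"],b[1]*c["fy"]+c["cy"]
def tri(c1,p1,c2,p2):
    o1,d1=ray(c1,*p1);o2,d2=ray(c2,*p2); d1/=np.linalg.norm(d1);d2/=np.linalg.norm(d2)
    t=np.linalg.lstsq(np.c_[d1,-d2],o2-o1,rcond=None)[0]; a=o1+t[0]*d1;b=o2+t[1]*d2
    return (a+b)/2,np.linalg.norm(a-b)
E
python3 - <<'E'
from h import *
a=cam("scene");b=cam("top");save(a,"s0.png",s=1.4);save(b,"t0.png",s=1.4)
for c in(a,b): print(np.round(np.linalg.inv(c["camera_from_world"]),3).tolist(),c["fx"],c["k1"])
s=r.read_state();print({k:np.round(v,3).tolist() for k,v in s.items()},r.tip_extent)
print(np.round(R.from_quat(s["eef_rot"]).as_matrix(),3))
E
```

```text
[[-0.658, -0.432, 0.617, 1.186], [0.753, -0.367, 0.546, 0.66], [-0.01, 0.824, 0.567, 0.72], [0.0, 0.0, 0.0, 1.0]] 458.0104226588104 -0.0024942944908259265
[[-0.028, 0.995, -0.094, 0.424], [-1.0, -0.026, 0.014, 0.058], [0.011, 0.095, 0.995, 1.112], [0.0, 0.0, 0.0, 1.0]] 397.7133619526234 -0.022031305424049706
{'time': 0.1, 'joint_positions': [1.171, 0.333, -0.065, 1.461, 0.022, 1.35, -0.088], 'joint_vel': [-0.001, -0.001, 0.0, -0.002, -0.001, -0.001, 0.001], 'joint_torque': [0.002, -62.454, 0.025, -39.072, -0.061, 0.037, 0.0], 'ee_pos': [0.23, -0.581, 0.244], 'eef_rot': [0.982, 0.187, -0.0, -0.001], 'ft_force': [-0.105, -0.049, -1.077], 'torque': [0.048, 0.02, -0.026], 'width': 0.087} 0.022
[[ 0.93   0.368 -0.001]
 [ 0.368 -0.93   0.001]
 [-0.    -0.001 -1.   ]]
```

View pics/s0.png

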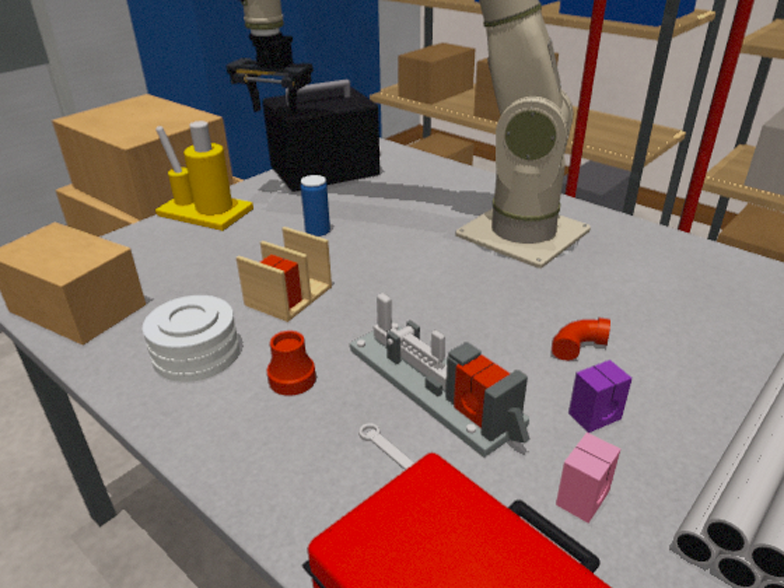

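View pics/t0.png

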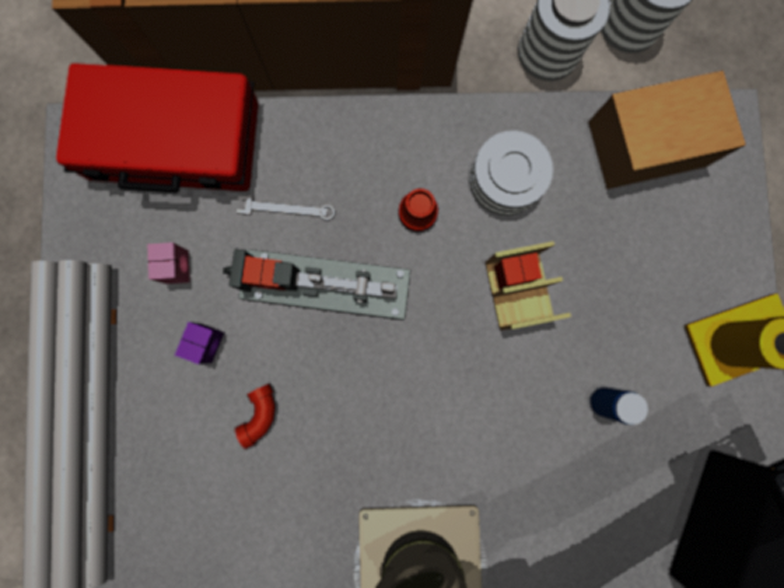

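The scene picture shows the clamp centred at about (440,370) with the red block at (480,385), and the rack at (285,275). In the top picture the jig is at (325,285), the rack at (525,290) and the empty bay at (525,307).

Candidates for the block, in top-picture pixels:
- Red block in the clamp (263,272): the work, and my choice.
- Red block in the rack (520,268): the finished one.
- Pink (165,262) and purple (200,342): look-alikes.
- Red reducer (420,208) and red elbow (258,415): bystanders.

Next I check the choice in one close crop.

```bash
python3 - <<'E'
from h import *
a=cam("scene");b=cam("top")
save(b,"c1.png",(155,170,300,235),5.5);save(a,"c2.png",(245,200,385,325),4)
p=cv2.imread("pics/c1.png");q=cv2.imread("pics/c2.png")
print(p.shape,q.shape)
c=b["pixels"][170:240,340:415,::-1];d=a["pixels"][155:235,165:240,::-1]
cv2.imwrite("pics/c3.png",np.hstack([cv2.resize(c,(375,350),interpolation=2),cv2.resize(d[:, :],(328,350),interpolation=2)]))
E
```

```text
(358, 798, 3) (500, 560, 3)
```

View pics/c1.png

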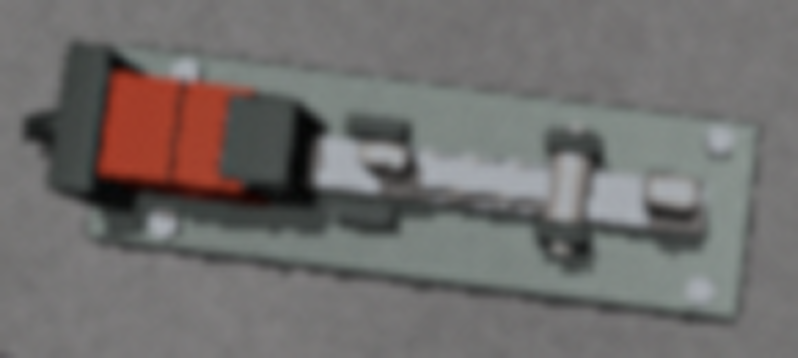

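View pics/c2.png

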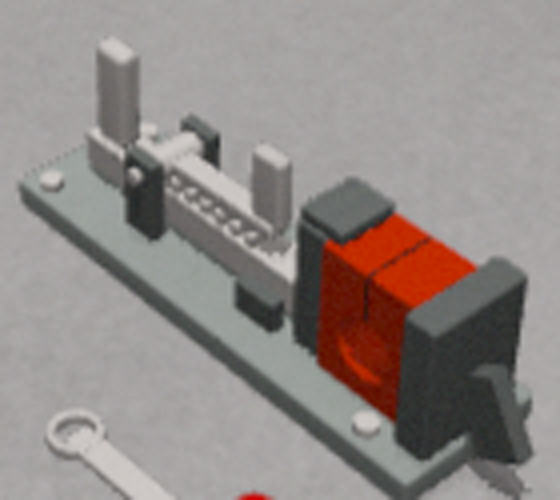

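View pics/c3.png

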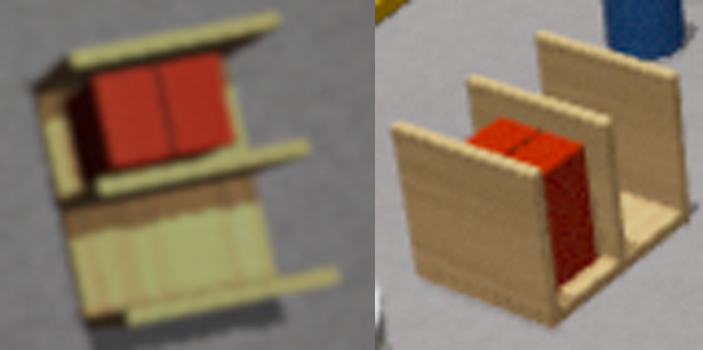

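The crops show the work in the clamp: fixed jaw at the left in the top view, tab top at (380,155) and handle top at (672,190). They also show the rack's empty bay, lowest in the top crop at (170,250). I count 5 pictures viewed. Next I triangulate.

```bash
cat > m.py <<'E'
from h import *
a=cam("scene");b=cam("top")
T=lambda x,y:((x+.5)/5.5-.5+155,(y+.5)/5.5-.5+170)
S=lambda x,y:((x+.5)/4-.5+245,(y+.5)/4-.5+200)
RT=lambda x,y:((x+.5)/5-.5+340,(y+.5)/5-.5+170)
RS=lambda x,y:((x-375+.5)/4.373-.5+165,(y+.5)/4.373-.5+155)
E
python3 - <<'E'
from m import *
np.set_printoptions(precision=4,suppress=True)
def t(n,p,q): print(n,*tri(b,p,a,q))
t("tab",T(380,152),S(271,156));t("handle",T(670,190),S(118,50))
t("splitL +x",T(180,84),S(370,272)); t("split -x",T(172,182),S(430,240))
for n,p in dict(rt=(758,125),rb=(738,320),lb=(92,240)).items(): print(n,onz(b,*T(*p),.02))
for n,p in dict(e1=(40,180),e2=(425,480)).items(): print('scene',n,onz(a,*S(*p),.02))
print("blk z.105 corners",onz(b,*T(112,72),.105),onz(b,*T(104,180),.105),'jaw top',onz(b,*T(72,44),.11),onz(b,*T(52,190),.11))
print("tab z114",onz(b,*T(380,152),.114),"handle z117",onz(b,*T(670,190),.117))
for n,p,q in[("+xR",(280,15),(400,125)),("+xL",(72,55),(545,170)),("midR",(308,146),(475,80)),("midL",(100,183),(610,120)),("-xR",(338,273),(540,35)),("-xL",(130,316),(680,73))]:
    t(n,RT(*p),RS(*q)); print('   z.11',onz(b,*RT(*p),.11))
t("doneblk splt",RT(158,67),RS(478,147)); 
E
```

```text
tab [0.5555 0.1812 0.1133] 0.0008031627232467276
handle [0.5341 0.0488 0.1135] 0.0002603908411349296
splitL +x [0.591  0.2738 0.1063] 0.0019835812729632842
split -x [0.5457 0.2793 0.1013] 0.0010708615883610615
rt [0.5763 0.0026 0.02  ]
rb [0.4783 0.0156 0.02  ]
lb [0.527  0.3377 0.02  ]
scene e1 [0.5702 0.0139 0.02  ]
scene e2 [0.6193 0.3329 0.02  ]
blk z.105 corners [0.5971 0.3065 0.105 ] [0.5467 0.3103 0.105 ] jaw top [0.6099 0.3238 0.11  ] [0.5421 0.333  0.11  ]
tab z114 [0.5552 0.1814 0.114 ] handle z117 [0.5338 0.0487 0.117 ]
+xR [ 0.6064 -0.258   0.1089] 0.004954090528229093
   z.11 [ 0.608  -0.2595  0.11  ]
+xL [ 0.5871 -0.1483  0.112 ] 0.006844882457195566
   z.11 [ 0.5899 -0.1513  0.11  ]
midR [ 0.539  -0.2699  0.1064] 0.0035940873719034687
   z.11 [ 0.5399 -0.2701  0.11  ]
midL [ 0.5227 -0.1613  0.1111] 0.0028124816575243947
   z.11 [ 0.5237 -0.1626  0.11  ]
-xR [ 0.4743 -0.2821  0.1074] 0.001564008189686275
   z.11 [ 0.4747 -0.2818  0.11  ]
-xL [ 0.4544 -0.1731  0.1101] 0.004091982939910086
   z.11 [ 0.4558 -0.1746  0.11  ]
doneblk splt [ 0.5863 -0.1994  0.1055] 0.00827199722395808
```

```bash
cat >> h.py <<'E'
def go(p,yang=None):
    "tool-axis shift (cm) to TCP p; tool-z turn so tool y has world angle yang (deg, mod 180)"
    s=r.read_state(); M=R.from_quat(s["eef_rot"]).as_matrix(); d=M.T@(np.array(p)-s["ee_pos"])*100
    t=0
    if yang is not None:
        w=(yang-np.degrees(np.arctan2(M[1,1],M[0,1]))+90)%180-90; t=-np.radians(w)
    print("t%.1f"%s["time"],"shift cm",d.round(2),"turn",round(t,3),"pos",np.round(s["ee_pos"],4),"F",np.round(s["ft_force"],1),"w",round(s["width"],4),"q7 %.2f"%s["joint_positions"][6])
E
python3 -m jog '[[2.9,-2.95,0,0,0],[2.9,-2.95,0,0,0],[2.9,-2.95,0,0,0],[2.9,-2.95,0,0,0],[2.9,-2.95,0,0,0],[2.9,-2.95,0,0,0],[2.9,-2.95,0,0,0],[2.9,-2.95,0,0,0],[2.9,-2.95,0,0,0],[2.9,-2.95,0,0,0]]' 15
python3 -c "
from h import *
go([.5555,.1812,.20],-8.5)"
```

```text
time: 1.3
ee_pos: [0.3934, -0.1909, 0.2426]
eef_rot: [0.983, 0.182, -0.001, 0.001]
ft_force: [0.2, -0.2, 0.2]
width: 0.0867
t1.3 shift cm [ 28.48 -28.93   4.13] turn -1.056 pos [ 0.3934 -0.1909  0.2426] F [ 0.2 -0.2  0.2] w 0.0867 q7 -0.83
```

```bash
python3 -m jog '[[2.9,-2.95,0,0,0],[2.9,-2.95,0,0,0],[2.9,-2.95,0,0,0],[2.9,-2.95,0,0,0],[2.9,-2.95,0,0,0],[2.9,-2.95,0,0,0],[2.9,-2.95,0,0,0],[2.9,-2.95,0,0,0],[2.9,-2.95,0,0,0],[2.3,-2.3,0,0,0]]'
python3 -m jog '[[0,0,0.4,-0.14,0],[0,0,0.4,-0.14,0],[0,0,0.4,-0.14,0],[0,0,0.4,-0.14,0],[0,0,0.4,-0.14,0],[0,0,0.4,-0.14,0],[0,0,0.4,-0.14,0],[0,0,0.4,-0.07,0],[0,0,0.4,0,0],[0,0,0,0,0]]'
python3 -c "
from h import *
go([.5555,.1812,.20],-8.5)
c=cam('scene');d=cam('top')
import cv2
p=cv2.resize(c['pixels'][190:340,230:390,::-1],None,fx=3,fy=3,interpolation=2);q=cv2.resize(d['pixels'][150:240,150:300,::-1],None,fx=2.1,fy=2.1,interpolation=2)
q=cv2.copyMakeBorder(q,0,450-q.shape[0],0,0,0);cv2.imwrite('pics/d.png',np.hstack([p,q]))"
```

```text
time: 2.3
ee_pos: [0.5599, 0.1967, 0.2431]
eef_rot: [0.984, 0.181, 0.002, 0.003]
ft_force: [0.3, 0.2, -0.3]
width: 0.087
time: 3.3
ee_pos: [0.5598, 0.2035, 0.2042]
eef_rot: [0.745, 0.667, 0.0, 0.001]
ft_force: [0.6, -0.3, 0.2]
width: 0.0871
t3.3 shift cm [-2.26 -0.18  0.42] turn 0.038 pos [0.5598 0.2035 0.2042] F [ 0.6 -0.3  0.2] w 0.0871 q7 -0.80
```

View pics/d.png

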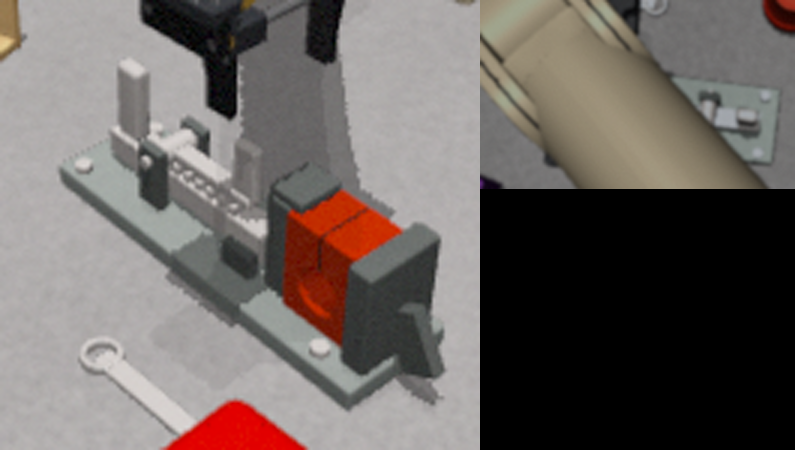

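The scene view shows the fingers about 100 mm above the tab (245,165), needing about 2.3 cm towards the jig's -y. The arm hides the top view. I correct, then descend.

```bash
python3 -m jog '[[-1.1,-0.1,0,0.038,0],[-1.1,-0.1,0,0,0],[0,0,2,0,0],[0,0,2,0,0],[0,0,2,0,0],[0,0,1.5,0,0],[0,0,1,0,0],[0,0,1,0,0],[0,0,0.5,0,0],[0,0,0,0,0]]'
python3 -c "
from h import *
go([.5555,.1812,.102],-8.5)"
```

```text
time: 4.4
ee_pos: [0.557, 0.1744, 0.1038]
eef_rot: [0.762, 0.647, 0.002, 0.004]
ft_force: [0.4, 0.3, 0.1]
width: 0.0871
t4.4 shift cm [ 0.65 -0.26  0.18] turn -0.015 pos [0.557  0.1744 0.1038] F [0.4 0.3 0.1] w 0.0871 q7 -0.87
```

```bash
python3 -m jog '[[0.5,-0.2,0.1,-0.015,0],[0,0,0,0,0.3],[0,0,0,0,0.6],[0,0,0,0,1],[0,0,0,0,1],[0,0,0,0,1],[0,0,0,0,1],[0,0,0,0,1],[0,0,0,0,1],[0,0,0,0,1]]' 20
python3 -c "
from h import *
go([.5555,.1812,.102],-8.5)"
```

```text
time: 5.4
ee_pos: [0.5568, 0.181, 0.1049]
eef_rot: [0.757, 0.654, 0.003, 0.005]
ft_force: [0.1, 0.9, -0.7]
width: 0.0231
t5.4 shift cm [-0.   -0.13  0.28] turn 0.002 pos [0.5568 0.181  0.1049] F [ 0.1  0.9 -0.7] w 0.0231 q7 -0.86
```

```bash
python3 -m jog '[[0,-0.05,0.2,0,1],[0,0,0,0,1],[0,0,0,0,1],[0,0,0,0,1],[0,0,0,0,1],[0,0,0,0,1],[0,0,0,0,1],[0,0,0,0,1],[0,0,0,0,1],[0,0,0,0,1]]' 20
python3 -c "
from h import *
go([.5555,.1812,.102],-8.5)
A=np.linspace(0,.6,11);P=np.c_[85*np.cos(A)-35*np.sin(A),85*np.sin(A)+35*np.cos(A)]/10;print(np.diff(P,axis=0).round(2).tolist())"
```

```text
time: 6.4
ee_pos: [0.5543, 0.1819, 0.1021]
eef_rot: [0.757, 0.654, 0.002, 0.004]
ft_force: [-1.4, 0.7, 0.8]
width: 0.0123
t6.4 shift cm [-0.05  0.13  0.01] turn 0.003 pos [0.5543 0.1819 0.1021] F [-1.4  0.7  0.8] w 0.0123 q7 -0.87
[[-0.23, 0.5], [-0.25, 0.49], [-0.28, 0.47], [-0.31, 0.45], [-0.34, 0.44], [-0.36, 0.41], [-0.39, 0.39], [-0.41, 0.37], [-0.43, 0.34], [-0.45, 0.32]]
```

```bash
python3 -m jog '[[-0.23,0,-0.5,0,1],[-0.25,0,-0.49,0,1],[-0.28,0,-0.47,0,1],[-0.31,0,-0.45,0,1],[-0.34,0,-0.44,0,1],[-0.36,0,-0.41,0,1],[-0.39,0,-0.39,0,1],[-0.41,0,-0.37,0,1],[-0.43,0,-0.34,0,1],[-0.2,0,-0.1,0,1]]' 20
python3 -c "
from h import *
go([.5535,.1812,.102],-8.5)
c=cam('scene');save(c,'e.png',(230,170,370,310),3)"
```

```text
time: 7.4
ee_pos: [0.5493, 0.1495, 0.145]
eef_rot: [0.756, 0.654, 0.004, 0.003]
ft_force: [0.5, 4.9, -3.0]
width: 0.0119
t7.4 shift cm [ 3.18 -0.08  4.31] turn 0.004 pos [0.5493 0.1495 0.145 ] F [ 0.5  4.9 -3. ] w 0.0119 q7 -0.77
```

View pics/e.png

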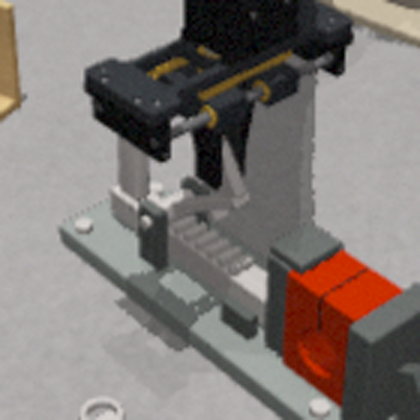

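The picture shows the pawl lifted to about 0.57 rad, with the tab between the fingers at (235,180). Now I let go, rise and go over the handle.

```bash
python3 -m jog '[[0,0,0,0,0],[0,0,0,0,0],[0,0,0,0,0],[0,0,0,0,0],[0,0,0,0,0],[0,0,0,0,0],[0,0,-2,0,0],[0,0,-3,0,0],[0,0,-2,0,0],[0,0,0,0,0]]' 20
python3 -c "
from h import *
go([.534,.0488,.21],-8.5)"
```

```text
time: 8.45
ee_pos: [0.5484, 0.1469, 0.2166]
eef_rot: [0.757, 0.654, 0.002, 0.004]
ft_force: [0.0, -0.1, 0.1]
width: 0.0828
t8.4 shift cm [-9.92 -0.    0.68] turn 0.003 pos [0.5484 0.1469 0.2166] F [ 0.  -0.1  0.1] w 0.0828 q7 -0.72
```

```bash
python3 -m jog '[[-2.5,0,0,0,0],[-3,0,0,0,0],[-3,0,0,0,0],[-1,0,0,0,0],[0,0,0,0,0],[0,0,2,0,0],[0,0,2.5,0,0],[0,0,2.5,0,0],[0,0,1.5,0,0],[0,0,0,0,0]]' 25
python3 -c "
from h import *
go([.534,.0488,.103],-8.5)"
```

```text
time: 9.45
ee_pos: [0.5339, 0.0563, 0.1253]
eef_rot: [0.754, 0.656, 0.002, 0.002]
ft_force: [-0.5, 0.1, 0.1]
width: 0.0869
t9.4 shift cm [-0.74  0.1   2.23] turn 0.01 pos [0.5339 0.0563 0.1253] F [-0.5  0.1  0.1] w 0.0869 q7 -0.59
```

```bash
python3 -m jog '[[-0.7,0.1,1,0,0],[0,0,1.1,0,0],[0,0,0,0,0.5],[0,0,0,0,1],[0,0,0,0,1],[0,0,0,0,1],[0,0,0,0,1],[0,0,0,0,1],[0,0,0,0,1],[0,0,0,0,1]]' 25
python3 -m jog '[[0,0,0,0,1],[0,0,0,0,1],[0,0,0,0,1],[-0.4,0,0,0,1],[-0.5,0,0,0,1],[-0.5,0,0,0,1],[-0.5,0,0,0,1],[-0.5,0,0,0,1],[-0.3,0,0,0,1],[0,0,0,0,1]]' 25
python3 -c "
from h import *
go([.534,.0488,.103],-8.5)"
```

```text
time: 10.45
ee_pos: [0.5363, 0.0501, 0.1063]
eef_rot: [0.754, 0.657, 0.004, 0.004]
ft_force: [0.9, -1.6, 0.4]
width: 0.0312
time: 11.45
ee_pos: [0.53, 0.0229, 0.1061]
eef_rot: [0.754, 0.657, 0.003, 0.001]
ft_force: [-0.0, 3.1, -0.6]
width: 0.0159
t11.4 shift cm [2.62 0.04 0.32] turn 0.011 pos [0.53   0.0229 0.1061] F [-0.   3.1 -0.6] w 0.0159 q7 -0.53
```

```bash
python3 -m jog '[[-0.2,0,0,0,1],[-0.2,0,0,0,1],[-0.15,0,0,0,1],[-0.15,0,0,0,1],[-0.1,0,0,0,1],[0,0,0,0,1],[0,0,0,0,1],[0,0,0,0,1],[0,0,0,0,1],[0,0,0,0,1]]' 25
python3 -c "
from h import *
go([.534,.0488,.103],-8.5)"
```

```text
time: 12.45
ee_pos: [0.5296, 0.0206, 0.1061]
eef_rot: [0.752, 0.659, 0.007, -0.001]
ft_force: [0.8, 3.3, 0.5]
width: 0.0161
t12.4 shift cm [2.85 0.06 0.34] turn 0.016 pos [0.5296 0.0206 0.1061] F [0.8 3.3 0.5] w 0.0161 q7 -0.51
```

```bash
python3 -m jog '[[-0.3,0,0,0,1],[-0.4,0,0,0,1],[-0.4,0,0,0,1],[0,0,0,0,1],[0,0,0,0,0],[0,0,0,0,0],[0,0,0,0,0],[0,0,0,0,0],[0,0,0,0,0],[0,0,0,0,0]]' 25
python3 -m jog '[[0,0,-3,0,0],[0,0,-4,0,0],[0,0,-3,0,0],[3,0,-1,0,0],[4,0,0,0,0],[4,0,0,0,0],[4,0,0,0,0],[4,0,0,0,0],[4,0,0,0,0],[0,0,0,0,0]]'
python3 -c "
from h import *
go([.5678,.2754,.2],-8.5)
b=cam('top');a=cam('scene')
save(a,'f.png',(240,190,390,330),4)"
```

```text
time: 13.45
ee_pos: [0.5296, 0.0174, 0.1059]
eef_rot: [0.75, 0.661, 0.013, -0.003]
ft_force: [-0.0, 0.5, -0.1]
width: 0.0563
time: 14.45
ee_pos: [0.5584, 0.2484, 0.2254]
eef_rot: [0.753, 0.658, 0.013, -0.003]
ft_force: [-0.8, -0.0, -0.8]
width: 0.0867
t14.4 shift cm [2.75 0.54 2.61] turn 0.015 pos [0.5584 0.2484 0.2254] F [-0.8 -0.  -0.8] w 0.0867 q7 -0.89
```

View pics/f.png

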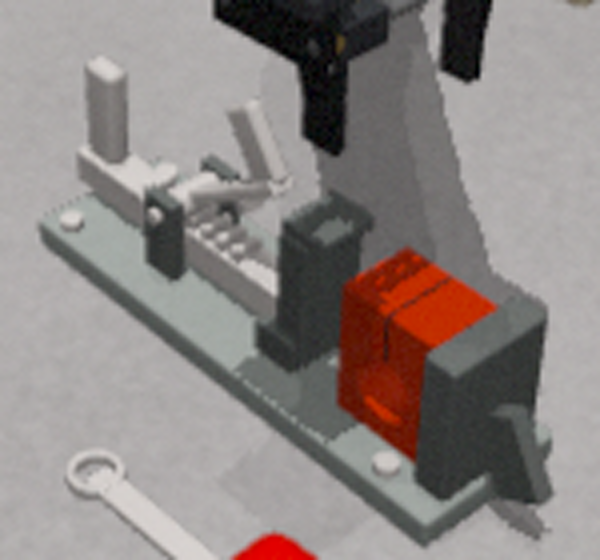

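The picture shows the jaw back, with a gap to the red block at (350,260). The pawl is up at (260,140) and the handle is at (105,95). I check the handle's travel numerically, then go down on the block.

```bash
python3 -m jog '[[1.3,0.3,0,0.015,0],[1.3,0.2,0,0,0],[0,0,2,0,0],[0,0,2.5,0,0],[0,0,2.5,0,0],[0,0,2,0,0],[0,0,1,0,0],[0,0,0.5,0,0],[0,0,0,0,0],[0,0,0,0,0]]' 30
python3 -c "
from h import *
go([.5678,.2754,.093],-8.5)
c=cam('scene')
h=np.array([.5341,.0488,.1155])
for d in(.02,.025,.03): print(d,(np.array(proj(c,h+d*np.array([-.148,-.989,0])))-[240,190])*4)"
```

```text
time: 15.55
ee_pos: [0.5766, 0.2601, 0.1187]
eef_rot: [0.764, 0.646, 0.012, 0.002]
ft_force: [0.3, -1.2, -0.0]
width: 0.0871
t15.6 shift cm [ 1.32 -1.17  2.57] turn -0.019 pos [0.5766 0.2601 0.1187] F [ 0.3 -1.2 -0. ] w 0.0871 q7 -1.00
0.02 [114.93754254  71.59544863]
0.025 [109.70482704  68.10415697]
0.03 [104.50223638  64.63296387]
```

```bash
python3 -m jog '[[0.7,-0.6,0,-0.019,0],[0.6,-0.5,0,0,0],[0,0,0.8,0,0],[0,0,0.8,0,0],[0,0,0.5,0,0],[0,0,0,0,0],[0,0,0,0,0],[0,0,0,0,0],[0,0,0,0,0],[0,0,0,0,0]]' 30
python3 -c "
from h import *
go([.5678,.2754,.093],-8.5)
print(R.from_quat(r.read_state()['eef_rot']).as_matrix().round(3))"
```

```text
time: 16.6
ee_pos: [0.5681, 0.2771, 0.0978]
eef_rot: [0.757, 0.654, 0.013, 0.002]
ft_force: [-0.4, 0.1, -0.6]
width: 0.0869
t16.6 shift cm [-0.18 -0.01  0.48] turn 0.002 pos [0.5681 0.2771 0.0978] F [-0.4  0.1 -0.6] w 0.0869 q7 -1.02
[[ 0.145  0.989  0.023]
 [ 0.989 -0.146  0.014]
 [ 0.017  0.021 -1.   ]]
```

```bash
python3 -m jog '[[-0.15,0,0.45,0,0],[0,0,0,0,1],[0,0,0,0,1],[0,0,0,0,1],[0,0,0,0,1],[0,0,0,0,1],[0,0,0,0,1],[0,0,0,0,1],[0,0,0,0,1],[0,0,0,0,1]]' 30
python3 -c "
from h import *
go([.5678,.2754,.093],-8.5)"
```

```text
time: 17.6
ee_pos: [0.5683, 0.2754, 0.0933]
eef_rot: [0.757, 0.653, 0.013, 0.002]
ft_force: [-0.0, 0.4, -0.3]
width: 0.0481
t17.6 shift cm [-0.01 -0.05  0.02] turn 0.002 pos [0.5683 0.2754 0.0933] F [-0.   0.4 -0.3] w 0.0481 q7 -1.02
```

```bash
python3 -m jog '[[0,0,0,0,1],[-0.15,0,-0.2,0,1],[-0.15,0,-0.8,0,1],[0,0,-2,0,1],[0,0,-3,0,1],[0,0,-3,0,1],[0,0,-3,0,1],[0,0,-2,0,1],[0,0,-1,0,1],[0,0,0,0,1]]' 35
python3 -c "
from h import *
go([.43,-.06,.25],9.4)
c=cam('top')
for n,u,v in(('reducer',420,200),('can',630,408),('elbow',258,415)): print(n,onz(c,u/1.4,v/1.4,.08))"
```

```text
time: 18.6
ee_pos: [0.562, 0.2682, 0.249]
eef_rot: [0.757, 0.654, 0.01, 0.002]
ft_force: [-0.3, -0.5, -3.5]
width: 0.0478
t18.6 shift cm [-34.38  -8.3   -0.7 ] turn -0.309 pos [0.562  0.2682 0.249 ] F [-0.3 -0.5 -3.5] w 0.0478 q7 -0.93
reducer [ 0.69974392 -0.01860215  0.08      ]
can [ 0.29947471 -0.39358837  0.08      ]
elbow [0.30709649 0.28996936 0.08      ]
```

```bash
python3 -m jog '[[-2,-0.5,0,0,1],[-3.5,-0.8,0,0,1],[-4,-1,0,0,1],[-4,-1,0,0,1],[-4,-1,0,0,1],[-4,-1,0,0,1],[-4,-1,0,0,1],[-4,-1,0,0,1],[-3,-0.7,0,0,1],[-1.5,-0.5,0,0,1]]' 35
python3 -m jog '[[0,0,0,-0.06,1],[0,0,0,-0.1,1],[0,0,0,-0.1,1],[0,0,0,-0.04,1],[0,0,2,0,1],[0,0,3,0,1],[0,0,3,0,1],[0,0,2,0,1],[0,0,1,0,1],[0,0,0,0,1]]' 35
python3 -c "
from h import *
go([.43,-.06,.08],9.4)
b=cam('top');save(b,'g.png',(180,130,440,330),3)
print(R.from_quat(r.read_state()['eef_rot']).as_matrix().round(3))"
```

```text
time: 19.65
ee_pos: [0.4159, -0.0683, 0.2275]
eef_rot: [0.757, 0.654, 0.003, -0.006]
ft_force: [0.0, 0.3, -3.7]
width: 0.0482
time: 20.65
ee_pos: [0.4051, -0.0708, 0.1036]
eef_rot: [0.649, 0.761, 0.001, -0.012]
ft_force: [0.0, 0.5, -2.7]
width: 0.0477
t20.6 shift cm [0.63 2.66 2.33] turn -0.006 pos [ 0.4051 -0.0708  0.1036] F [ 0.   0.5 -2.7] w 0.0477 q7 0.19
[[-0.157  0.987 -0.016]
 [ 0.987  0.158  0.016]
 [ 0.018 -0.014 -1.   ]]
```

View pics/g.png

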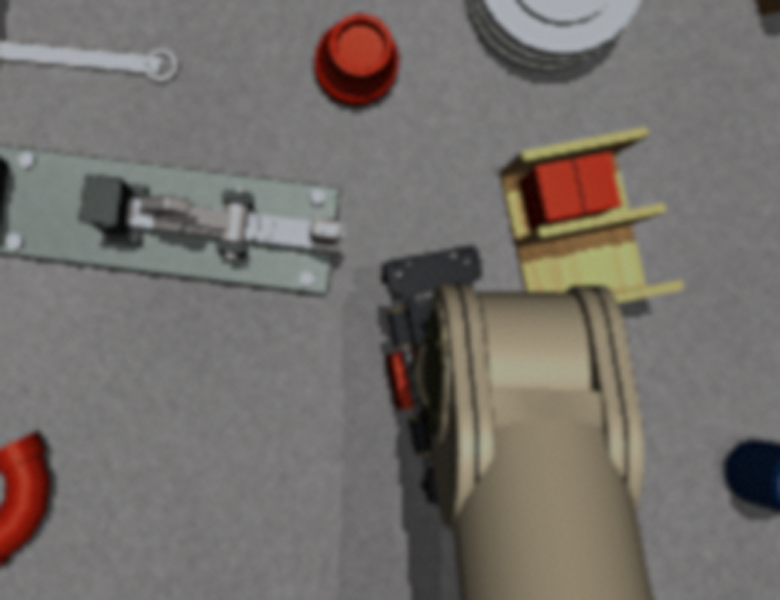

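The top view shows the held block at (400,380) over bare bench, clear of the jig and the rack. That is 9 pictures viewed. Now I lower it gently.

```bash
python3 -m jog '[[0.3,1.3,0,0,1],[0.2,1.2,0,0,1],[0,0,0.5,0,1],[0,0,0.6,0,1],[0,0,0.5,0,1],[0,0,0.3,0,1],[0,0,0.2,0,1],[0,0,0.1,0,1],[0,0,0,0,1],[0,0,0,0,1]]' 35
python3 -c "
from h import *
go([.43,-.06,.073],9.4)"
```

```text
time: 21.7
ee_pos: [0.4297, -0.0637, 0.0835]
eef_rot: [0.65, 0.76, 0.0, -0.009]
ft_force: [-0.2, 0.1, -3.6]
width: 0.0477
t21.7 shift cm [0.35 0.1  1.05] turn -0.008 pos [ 0.4297 -0.0637  0.0835] F [-0.2  0.1 -3.6] w 0.0477 q7 0.08
```

```bash
python3 -m jog '[[0,0,0.3,0,1],[0,0,0.3,0,1],[0,0,0.15,0,1],[0,0,0.15,0,1],[0,0,0.1,0,1],[0,0,0.1,0,1],[0,0,0.1,0,1],[0,0,0,0,1],[0,0,0,0,1],[0,0,0,0,1]]' 35
python3 -c "
from h import *
go([.43,-.06,.073],9.4)"
```

```text
time: 22.7
ee_pos: [0.4303, -0.0638, 0.0739]
eef_rot: [0.65, 0.76, -0.001, -0.009]
ft_force: [-0.4, 0.1, -2.9]
width: 0.0479
t22.7 shift cm [0.37 0.03 0.1 ] turn -0.009 pos [ 0.4303 -0.0638  0.0739] F [-0.4  0.1 -2.9] w 0.0479 q7 0.05
```

```bash
python3 -m jog '[[0,0,0.1,0,1],[0,0,0.1,0,1],[0,0,0,0,1],[0,0,0,0,1],[0,0,0,0,1],[0,0,0,0,1],[0,0,0,0,1],[0,0,0,0,1],[0,0,0,0,1],[0,0,0,0,1]]' 35
python3 -c "
from h import *
go([.43,-.06,.073],9.4)"
```

```text
time: 23.7
ee_pos: [0.4307, -0.0642, 0.0737]
eef_rot: [0.65, 0.76, -0.002, -0.009]
ft_force: [-1.4, -0.3, 1.6]
width: 0.0477
t23.7 shift cm [ 0.43 -0.01  0.08] turn -0.01 pos [ 0.4307 -0.0642  0.0737] F [-1.4 -0.3  1.6] w 0.0477 q7 0.05
```

Contact: the force went from -3.5 to +1.6 N. I release, rise clear and turn 90°.

```bash
python3 -m jog '[[0,0,0.1,0,1],[0,0,0,0,0.35],[0,0,0,0,0.2],[0,0,0,0,0],[0,0,0,0,0],[0,0,0,0,0],[0,0,-1,0,0],[0,0,-3,0,0],[0,0,-3,0,0],[0,0,-2,0,0]]' 30
python3 -m jog '[[0,0,-1,0.05,0],[0,0,0,0.14,0],[0,0,0,0.14,0],[0,0,0,0.14,0],[0,0,0,0.14,0],[0,0,0,0.14,0],[0,0,0,0.14,0],[0,0,0,0.14,0],[0,0,0,0.14,0],[0,0,0,0.14,0]]'
python3 -c "
from h import *
go([.43,-.06,.17],-80.6)
b=cam('top');a=cam('scene')
p=cv2.resize(b['pixels'][225:315,270:360,::-1],(360,360),interpolation=2);q=cv2.resize(a['pixels'][90:230,240:380,::-1],(430,430),interpolation=2)
cv2.imwrite('pics/i.png',np.hstack([cv2.copyMakeBorder(p,0,70,0,0,0),q]))"
```

```text
time: 24.7
ee_pos: [0.4311, -0.0639, 0.1658]
eef_rot: [0.65, 0.76, -0.002, -0.011]
ft_force: [0.1, -0.6, -0.4]
width: 0.0868
time: 25.7
ee_pos: [0.4344, -0.0623, 0.1873]
eef_rot: [0.983, 0.184, -0.004, -0.004]
ft_force: [0.4, 0.4, -0.0]
width: 0.0868
t25.7 shift cm [-0.32 -0.36  1.73] turn 0.207 pos [ 0.4344 -0.0623  0.1873] F [ 0.4  0.4 -0. ] w 0.0868 q7 -1.15
```

View pics/i.png

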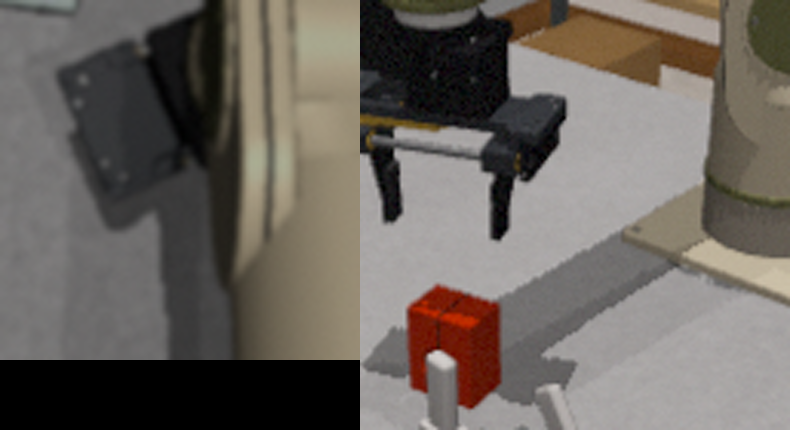

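The scene half shows the block standing upright at (455,345) on the bare bench, with the gripper above it. That is 10 viewed. Now I align and go down over the end faces.

```bash
python3 -m jog '[[0,0,0,0.1,0],[0,0,0,0.1,0],[0,0,0,0,0],[0,0,0,0,0],[0,0,0,0,0],[0,0,0,0,0],[0,0,0,0,0],[0,0,0,0,0],[0,0,0,0,0],[0,0,0,0,0]]'
python3 -c "
from h import *
go([.431,-.064,.068],-80.2)
print(R.from_quat(r.read_state()['eef_rot']).as_matrix().round(3))"
```

```text
time: 26.8
ee_pos: [0.4346, -0.0618, 0.1889]
eef_rot: [0.995, 0.099, -0.003, -0.003]
ft_force: [0.2, 0.2, -0.3]
width: 0.0873
t26.8 shift cm [-0.33  0.23 12.09] turn 0.028 pos [ 0.4346 -0.0618  0.1889] F [ 0.2  0.2 -0.3] w 0.0873 q7 -1.32
[[ 0.98   0.197 -0.007]
 [ 0.197 -0.98   0.006]
 [-0.006 -0.007 -1.   ]]
```

```bash
python3 -m jog '[[-0.33,0.2,0,0.025,0],[0,0,2,0,0],[0,0,2.5,0,0],[0,0,2,0,0],[0,0,1,0,0],[0,0,0,0,0],[0,0,0,0,0],[0,0,0,0,0],[0,0,0,0,0],[0,0,0,0,0]]'
python3 -c "
from h import *
go([.431,-.064,.068],-80.2)"
```

```text
time: 27.8
ee_pos: [0.4325, -0.0658, 0.1148]
eef_rot: [0.997, 0.082, -0.001, -0.002]
ft_force: [-0.0, -0.3, 0.4]
width: 0.0873
t27.8 shift cm [-0.11 -0.19  4.68] turn -0.006 pos [ 0.4325 -0.0658  0.1148] F [-0.  -0.3  0.4] w 0.0873 q7 -1.44
```

```bash
python3 -m jog '[[-0.1,-0.19,0,0,0],[0,0,0.5,0,0],[0,0,1,0,0],[0,0,1,0,0],[0,0,1,0,0],[0,0,0.7,0,0],[0,0,0.3,0,0],[0,0,0,0,0],[0,0,0,0,0],[0,0,0,0,0]]'
python3 -c "
from h import *
go([.431,-.064,.068],-80.2)"
```

```text
time: 28.8
ee_pos: [0.4307, -0.0635, 0.0655]
eef_rot: [0.997, 0.083, -0.001, -0.002]
ft_force: [-0.7, 0.4, 0.9]
width: 0.0872
t28.8 shift cm [ 0.02  0.05 -0.25] turn -0.006 pos [ 0.4307 -0.0635  0.0655] F [-0.7  0.4  0.9] w 0.0872 q7 -1.52
```

```bash
python3 -m jog '[[0,0,0,0,1],[0,0,0,0,1],[0,0,0,0,1],[0,0,0,0,1],[0,0,0,0,1],[0,0,0,0,1],[0,0,0,0,1],[0,0,0,0,1],[0,0,0,0,1],[0,0,0,0,1]]' 30
python3 -m jog '[[0,0,-0.5,0,1],[0,0,-2,0,1],[0,0,-3,0,1],[0,0,-3,0,1],[0,0,-3,0,1],[0,0,-2,0,1],[0,0,-1,0,1],[0,0,0,0,1],[0,0,0,0,1],[0,0,0,0,1]]' 35
python3 -c "
from h import *
go([.4985,-.2223,.21],-80.6)
print(R.from_quat(r.read_state()['eef_rot']).as_matrix().round(3))"
```

```text
time: 29.8
ee_pos: [0.4313, -0.0635, 0.0663]
eef_rot: [0.997, 0.083, -0.001, -0.002]
ft_force: [-0.3, 0.3, -0.1]
width: 0.066
time: 30.8
ee_pos: [0.4278, -0.0636, 0.2143]
eef_rot: [0.997, 0.083, -0.005, -0.003]
ft_force: [-0.7, -0.6, -3.3]
width: 0.0657
t30.8 shift cm [ 4.34 16.83  0.27] turn 0.003 pos [ 0.4278 -0.0636  0.2143] F [-0.7 -0.6 -3.3] w 0.0657 q7 -1.31
[[ 0.986  0.166 -0.01 ]
 [ 0.166 -0.986  0.005]
 [-0.009 -0.007 -1.   ]]
```

```bash
python3 -m jog '[[0.3,1,0,0,1],[0.6,2.4,0,0,1],[0.7,3,0,0,1],[0.8,3,0,0,1],[0.8,3,0,0,1],[0.7,2.4,0,0,1],[0.3,1.2,0,0,1],[0,0,0,0,1],[0,0,0,0,1],[0,0,0,0,1]]' 35
python3 -c "
from h import *
go([.4985,-.2223,.18],-80.6)"
```

```text
time: 31.8
ee_pos: [0.4958, -0.2228, 0.2025]
eef_rot: [0.996, 0.083, -0.01, -0.007]
ft_force: [-0.8, -0.6, -2.8]
width: 0.0656
t31.8 shift cm [0.31 0.02 2.25] turn 0.003 pos [ 0.4958 -0.2228  0.2025] F [-0.8 -0.6 -2.8] w 0.0656 q7 -1.22
```

```bash
python3 -m jog '[[0.3,0,0.4,0.003,1],[0,0,0.6,0,1],[0,0,0,0,1],[0,0,0,0,1],[0,0,0,0,1],[0,0,0,0,1],[0,0,0,0,1],[0,0,0,0,1],[0,0,0,0,1],[0,0,0,0,1]]' 35
python3 -c "
from h import *
go([.4985,-.2223,.18],-80.6)
print(R.from_quat(r.read_state()['eef_rot']).as_matrix().round(3))
b=cam('top');a=cam('scene')
p=cv2.resize(b['pixels'][165:240,335:415,::-1],(400,375),interpolation=2);q=cv2.resize(a['pixels'][140:235,160:240,::-1],(400,475),interpolation=2)
cv2.imwrite('pics/j.png',np.hstack([cv2.copyMakeBorder(p,0,100,0,0,0),q]))"
```

```text
time: 32.8
ee_pos: [0.4987, -0.2195, 0.1927]
eef_rot: [0.996, 0.083, -0.01, -0.006]
ft_force: [0.6, 0.6, -3.8]
width: 0.0656
t32.8 shift cm [-0.04  0.29  1.27] turn 0.003 pos [ 0.4987 -0.2195  0.1927] F [ 0.6  0.6 -3.8] w 0.0656 q7 -1.23
[[ 0.986  0.166 -0.021]
 [ 0.166 -0.986  0.01 ]
 [-0.019 -0.013 -1.   ]]
```

View pics/j.png

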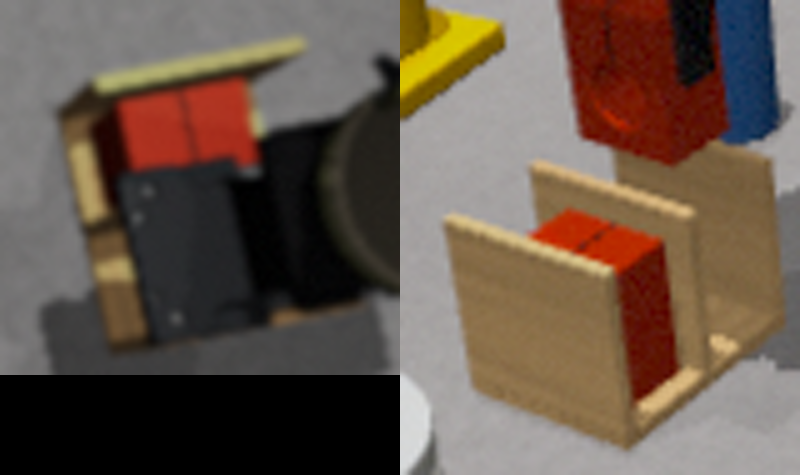

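The scene half shows the held block's bottom corners at (580,135), (675,163) and (730,128), hovering just above the bay. The middle partition top runs from (532,166) to (692,211). That is 11 viewed. I check these rays against the bay estimate.

```bash
python3 - <<'E'
from h import *
a=cam("scene")
X=np.array([np.cos(.164),np.sin(.164)]);Y=np.array([-X[1],X[0]])
S=lambda x,y:((x-400+.5)/5-.5+160,(y+.5)/5-.5+140)
L=lambda p:np.round([(p[:2]-[.4985,-.2223])@X*1e3,(p[:2]-[.4985,-.2223])@Y*1e3],1)
for n,x,y in(("+x-y",580,135),("+x+y",675,163),("-x+y",730,128)): print(n,L(onz(a,*S(x,y),.126)))
for n,x,y in(("midL",532,166),("midR",692,211),("+xL",447,218),("+xR",612,271),("-xR",772,156)): print(n,L(onz(a,*S(x,y),.11)))
go([.4985,-.2223,.18],-80.6)
E
```

```text
+x-y [ 19.3 -30.2]
+x+y [17.2 33.9]
-x+y [-28.7  35.1]
midL [ 38.1 -50.7]
midR [31.5 54.9]
+xL [103.3 -51.4]
+xR [99.4 57.7]
-xR [-37.8  55.3]
t33.0 shift cm [-0.04  0.29  1.26] turn 0.003 pos [ 0.4987 -0.2195  0.1927] F [-0.5  1.  -3.2] w 0.0659 q7 -1.23
```

Relative to the bay the block sits about 2–4 mm towards -x, of 5 mm spare. I shift +2.5 mm and start in, watching the side force.

```bash
python3 -m jog '[[0.25,0.1,0,-0.006,1],[0,0,0,0,1],[0,0,0,0,1],[0.02,0,0.6,0,1],[0.02,0,0.8,0,1],[0.02,0,0.8,0,1],[0.02,0,0.6,0,1],[0,0,0,0,1],[0,0,0,0,1],[0,0,0,0,1]]' 35
python3 - <<'E'
from h import *
go([.5015,-.2208,.143],-80.2)
a=cam("scene");save(a,"k.png",(175,130,250,230),5)
E
```

```text
time: 33.95
ee_pos: [0.5013, -0.2194, 0.1611]
eef_rot: [0.996, 0.087, -0.011, -0.006]
ft_force: [-0.6, -0.1, -2.8]
width: 0.0657
t34.0 shift cm [0.04 0.16 1.8 ] turn 0.003 pos [ 0.5013 -0.2194  0.1611] F [-0.6 -0.1 -2.8] w 0.0657 q7 -1.25
```

Entered 15 mm with no side force, so I carry on down slowly.

```bash
python3 -m jog '[[0.04,0.1,0.4,0,1],[0.02,0,0.6,0,1],[0.02,0,0.6,0,1],[0.02,0,0.6,0,1],[0.02,0,0.6,0,1],[0.02,0,0.6,0,1],[0.02,0,0.6,0,1],[0,0,0.4,0,1],[0,0,0,0,1],[0,0,0,0,1]]' 35
python3 - <<'E'
from h import *
go([.5015,-.2208,.0765],-80.2)
a=cam("scene")
p=cv2.resize(a['pixels'][120:235,160:260,::-1],(500,575),interpolation=2);cv2.imwrite("pics/l.png",p)
E
```

```text
time: 35.0
ee_pos: [0.5022, -0.2198, 0.113]
eef_rot: [0.996, 0.087, -0.011, -0.006]
ft_force: [0.4, -0.2, -3.1]
width: 0.0657
t35.0 shift cm [-0.01  0.14  3.65] turn 0.003 pos [ 0.5022 -0.2198  0.113 ] F [ 0.4 -0.2 -3.1] w 0.0657 q7 -1.28
```

```bash
python3 -m jog '[[0.01,0.1,0.4,0,1],[0.01,0,0.5,0,1],[0.01,0,0.5,0,1],[0.01,0,0.5,0,1],[0.01,0,0.5,0,1],[0,0,0.4,0,1],[0,0,0.3,0,1],[0,0,0.1,0,1],[0,0,0,0,1],[0,0,0,0,1]]' 35
python3 -c "
from h import *
go([.5015,-.2208,.0755],-80.2)"
```

```text
time: 36.05
ee_pos: [0.5023, -0.2206, 0.0785]
eef_rot: [0.996, 0.087, -0.01, -0.006]
ft_force: [-0.3, -0.3, -3.6]
width: 0.0659
t36.0 shift cm [-0.08  0.01  0.3 ] turn 0.002 pos [ 0.5023 -0.2206  0.0785] F [-0.3 -0.3 -3.6] w 0.0659 q7 -1.31
```

```bash
python3 -m jog '[[0,0,0.15,0,1],[0,0,0.1,0,1],[0,0,0.1,0,1],[0,0,0.05,0,1],[0,0,0,0,1],[0,0,0,0,1],[0,0,0,0,1],[0,0,0,0,1],[0,0,0,0,1],[0,0,0,0,1]]' 35
python3 -c "
from h import *
go([.5015,-.2208,.0755],-80.2)"
```

```text
time: 37.05
ee_pos: [0.5029, -0.2206, 0.0769]
eef_rot: [0.996, 0.087, -0.01, -0.005]
ft_force: [-1.0, 0.8, -0.8]
width: 0.0662
t37.0 shift cm [-0.13 -0.01  0.15] turn 0.002 pos [ 0.5029 -0.2206  0.0769] F [-1.   0.8 -0.8] w 0.0662 q7 -1.31
```

```bash
python3 -m jog '[[0,0,0.1,0,1],[0,0,0.05,0,1],[0,0,0,0,1],[0,0,0,0,1],[0,0,0,0,0.22],[0,0,0,0,0.18],[0,0,0,0,0.1],[0,0,0,0,0],[0,0,0,0,0],[0,0,0,0,0]]' 10
python3 -c "
from h import *
go([.5015,-.2208,.0755],-80.2)"
```

```text
time: 38.05
ee_pos: [0.5041, -0.2207, 0.0771]
eef_rot: [0.996, 0.087, -0.009, -0.004]
ft_force: [-0.2, 0.2, -0.1]
width: 0.0861
t38.0 shift cm [-0.25 -0.04  0.17] turn 0.002 pos [ 0.5041 -0.2207  0.0771] F [-0.2  0.2 -0.1] w 0.0861 q7 -1.31
```

```bash
python3 -m jog '[[0,0,-0.5,0,0],[0,0,-1.5,0,0],[0.04,0,-3,0,0],[0.04,0,-3,0,0],[0.04,0,-3,0,0],[0,0,-4,0,0],[0,0,-3,0,0],[0,-2,0,0,0],[-0.5,-4,0,0,0],[-0.5,-4,0,0,0]]'
python3 -m jog '[[-0.5,-4,0,0,0],[-0.5,-4,0,0,0],[-0.5,-4,0,0,0],[-0.5,-4,0,0,0],[-0.5,-4,0,0,0],[0,-2,0,0,0],[0,0,0,0,0],[0,0,0,0,0],[0,0,0,0,0],[0,0,0,0,0]]'
python3 - <<'E'
from h import *
go([.5015,-.2208,.0755])
b=cam('top');a=cam('scene')
p=cv2.resize(b['pixels'][165:240,335:415,::-1],(400,375),interpolation=2);q=cv2.resize(a['pixels'][155:235,160:240,::-1],(400,400),interpolation=2)
z=cv2.resize(a['pixels'][195:335,235:390,::-1],(221,200),interpolation=2);w=cv2.resize(b['pixels'][60:400,50:540,::-1],(288,200),interpolation=2)
bot=np.hstack([z,w]);bot=cv2.copyMakeBorder(bot,0,0,0,800-bot.shape[1],0)
cv2.imwrite('pics/z.png',np.vstack([np.hstack([cv2.copyMakeBorder(p,0,25,0,0,0),q]),bot]))
E
```

```text
time: 39.05
ee_pos: [0.4815, -0.1248, 0.2742]
eef_rot: [0.996, 0.084, -0.006, -0.004]
ft_force: [0.2, 1.0, 0.9]
width: 0.0872
time: 40.05
ee_pos: [0.4112, 0.1049, 0.2777]
eef_rot: [0.996, 0.09, -0.006, 0.001]
ft_force: [-0.7, 0.3, 0.5]
width: 0.0869
t40.0 shift cm [ 3.28 33.65 20.2 ] turn 0 pos [0.4112 0.1049 0.2777] F [-0.7  0.3  0.5] w 0.0869 q7 -1.59
```

View pics/z.png

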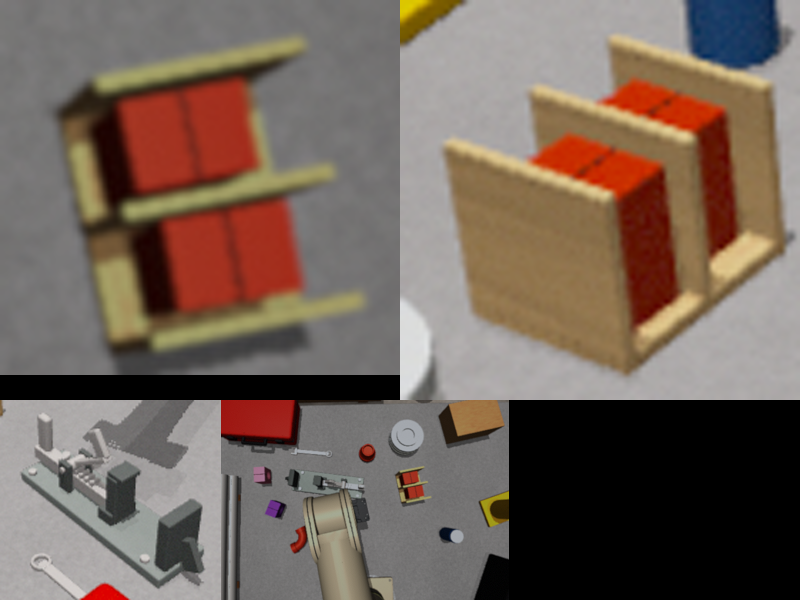

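The last picture (the 12th) shows the block flat and upright in the bay at (230,255), with floor visible beyond its ends. The finished block is unmoved, the clamp is open with the pawl up, and the bystanders are in place. I hand the job in.

```bash
python3 -c "
from bench import r
print(r.close_job(), r.read_state()['time'])"
```

```text
the job is handed in; nothing more can be done
the job is handed in; nothing more can be done
```

The red block is out of the clamp and standing upright in the rack's empty bay. I handed the job in at about 40 s of the 72 s allowed.

**Clamp:** I lifted the pawl to about 0.57 rad and pulled the bar back until it stopped. The tool's travel came to about 30 mm. The handle's shift in the picture gave about 29 mm, so the full 30 mm is confirmed only to within that reading.

**Block:** I took it out by its x faces and stood it on the bare bench. I let go, gripped it again by its two end faces and lowered it into the bay. The contact force was a few newtons.

**Last pictures:**
- The block is flat on the floor between the partitions, with floor visible beyond its ends.
- The finished block and the bystanders look undisturbed.
- The clamp is open with the pawl up, and the gripper was open and clear of everything.

**Disagreement:** just before lowering, the scene camera put the block 2 to 4 mm further towards -x than the arm's own position did. I shifted it 2.5 mm as a compromise, and it went in with no side force. I judged the final position by eye and from the arm's position, without measuring it again.

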